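Load the battery test bay and hold its contact lever on the third click

TASK

Set the yellow battery pack flat in the test bay's open drawer without dropping it, and slide the drawer fully home. Then swing the red-gripped ratchet lever on the bay's roof exactly three clicks, never as far as the fourth, and keep holding it there: the lever springs back when let go, so the program finishes while the robot is still holding it on the third click. Leave the green pack and everything else on the bench where it is.

Things in the scene. Friction and masses are not known exactly. Their poses are not given: they have to be found in the camera images.
- battery_center (a point): Yellow battery pack with a black band, 95 (its x) x 55 (its y) x 60 (z) mm, about 0.45 kg, standing on the bench. This point is its centre, 30 mm above its underside. Its z axis points up.
- drawer_in (a point): Centre of the inner floor of the open drawer (white tray, blue front panel), 12 mm above the bench. +x points into the bay. Inside it is 134 (x) x 130 (y) mm; side and back walls rise 30 mm above that floor, 4 mm thick, the front panel 78 mm. The bay is a grey case, 240 deep x 166 wide x 100 mm high; its opening takes things up to 76 mm above this floor.
- drawer_lip (a point): Middle of the front edge of the drawer's black finger lip, its foremost point, 82 mm above the bench. The lip is 90 mm wide (y), 10 mm thick and stands 18 mm out from the top of the blue front panel (166 mm wide, from 6 to 90 mm above the bench). Axes as drawer_in, 96 mm in front of it. Pushing lip or panel along +x shuts the drawer.
- bay_drawer (a joint): Drawer opening in m: 0 = fully home, 0.14 = fully out; it starts 0.125 to 0.14 open. It slides with about 2 N of friction and stays where it is left; a stop ends it at 0.
- lever_pivot (a point): Point on the lever's upright axis, 144 mm above the bench, level with the middle of the grip. Axes as drawer_in; it does not turn with the lever. The grip is 90 mm from it, at the angle 2.642 + press_lever rad from +x, counter-clockwise from above: it starts on the robot's side, a little to +y, and the clicks carry it towards -y.
- lever_grip (a point): Red upright grip post at the end of the lever, 18 mm in diameter, 48 mm high (from 120 to 168 mm above the bench). This point is its centre. It turns with the lever, whose flat dark arm, 16 mm wide, lies below it (top 120 mm above the bench). Only the sideways motion along the arc about lever_pivot is free.
- press_lever (a joint): Lever angle in rad, 0 = at rest, counter-clockwise from above, far stop 1.1. Clicks seat at 0.2, 0.4, 0.6 (third), 0.8, 1.0: one every 18 mm of the grip's arc. Half-way between them the pawl rides over a tooth: the push falls over the tooth to the seat, then jumps up on leaving the seat. A spring always drives it back to 0; the push at the grip is about 2 to 12 N.
- third_mark (a point): Green mark, 18 x 6 mm, flat on the bay's roof 116 mm from the lever's axis: the lever points at it on the third click. Black marks show rest and clicks 1 and 2, red ones the clicks beyond.
- green_pack_center (a point): Green battery pack of the same size as the yellow one: leave it. The point is its centre.
- meter: Orange hand meter, 150 x 75 x 34 mm; origin under its centre. Leave it.
- parts_bin: Open blue parts bin, 140 x 100 x 70 mm; origin under its centre. Leave it.
- tape: Roll of black tape lying flat, 100 mm across, 25 mm high; origin under its centre. Leave it.
- caster: Small black wheel with a red hub lying flat, 90 mm across, 40 mm high; origin under its centre. Leave it.
- screwdriver: Screwdriver with a red handle, lying along its x. Leave it.
- profile: Aluminium profile, 180 x 30 x 30 mm, lying along its x; origin under its centre. Leave it.
Things that resemble listed ones, but are neither listed nor needed, are in the scene too. What is meant by the part that bears battery_center is not turquoise, and is the smaller of those in its own colour.

How it is judged:
By the outcome, as a careful person would: the job done as asked, in the order asked, and still so for the second after the job is handed in, while the arm keeps its last pose, push and grip.
It also fails if it takes over 69 s, if anything falls off the work surface, if the arm or the gripper's body presses on something with over 40 N, if the wrist force passes 120 N, or if a joint passes its speed limit or range.

ROBOT

A 6-joint arm with a two-finger parallel gripper is mounted at the origin on the work surface. World frame = base frame: x ahead of the robot, y to its left, z up, the work surface at z = 0. Lengths are in mm, angles in rad, forces in N, time in s.
With the tool pointing down it reaches from about 400 to 925 mm from the base axis. Payload 3.4 kg.
Tool frame: the origin (TCP) lies on the centre line of the jaws, within the pads' length; the fingertips stand 22 mm ahead of it and the grasp point (between the pads) lies 3 mm ahead of it; z points along the fingers, y is the direction in which the jaws open and shut (so a half turn about z gives the same grasp; the last joint's range is limited). The gripper opens to 85 mm and grips with 20 to 120 N. Pads are 22 mm wide; open, the fingers measure 114 mm over their backs; the gripper's body (76 mm by 85 mm) begins 54 mm behind the grasp point. The pads swing forward as they close: fully open they stand 13 mm farther back than shut.
Start: joints at [-1.22, 0.307, 1.506, -0, 1.328, -0.073], TCP at [236.433, -524.148, 253.305] pointing down, gripper open.
Joint ranges: [-3.12, 3.12], [-1.05, 2.28], [0.14, 2.33], [-1.42, 4.57], [0.1, 2.73], [-2.68, 2.68]. Speed limits (rad/s): [2.57, 2.57, 3.14, 3.14, 3.14, 3.14].

INTERFACE

Orientations are given as a unit quaternion [w, x, y, z].
In Python, from rig import bot, cams gives the robot as it stands. The module is installed in compiled form; this text tells all that it offers.
- The arm moves only by the tool apply_moves, never from a script. Its argument "moves" is text: rows parted by semicolons, each of 7 numbers parted by spaces: the turn, a rotation vector about the tool's x, y, z in degrees, then the shift along the tool's x, y, z in cm, then the opening in per cent of the stroke, from 0 (shut) to 100 (fully open). In form: wx wy wz dx dy dz jaw; .... A call has exactly 8 rows; each row is the pose to reach, as a shift and turn from the pose measured when the call began, along the tool's axes at that moment; what a row does not reach only later rows make up. A row lasts 1/8 s, in which the tool goes at most 62.5 mm and 10.7 degrees, less where a joint would pass 70% of its speed; a pose out of reach is approached as far as the arm can. A call with a gripper value outside its range is refused whole. The fingers move at their own pace and stop on an object; the grip force is fixed at half the most. Time passes only in rows, so rows that repeat a pose let the fingers close, or fill a call up. It gives the time, the measured TCP pose, the force and the opening at its end, in the units of the state.
- bot.get_obs(): the state, without advancing time (a new reading comes with each control period).
- cams.camera(name): name is "side" or "top" or "wrist"; returns a dict with "pixels" (480x640x3 uint8, blue, green, red), "fx", "fy", "cx", "cy" (pixels), "position" and "rotation" of the camera in the world. Camera axes: x right, y down, z forward; pixel columns grow to the right and rows downward; lengths in mm; the calibration is good to about 2 mm. The wrist camera is an equidistant fisheye: a pixel r from the principal point sees the ray r / f radians off the axis. A picture is of the moment at which its call begins. There is no depth.
- bot.job_done(): hands the job in, once; it reports no verdict.
The state is a dict: "t": time; "joint_pos": joint angles; "qvel": joint speeds; "joint_torque": joint torques, N m; "tool_pos": TCP position; "ee_rot": TCP orientation; "ft_force": force on the tool from outside, world axes, zero at the start; "moment": the same for the moment, N m; "gripper_width": opening from 0.0 (shut) to 1.0 (fully open).
Only numpy, scipy, OpenCV 4.12 (cv2) and the standard library are available. Lean on these libraries where they do the work, as an engineer would, in place of code of your own. Each camera call takes 0.05 s, during which the arm holds its last target. There are 200 camera calls.

## Working session

There is one attempt and no reset: what is moved stays moved. The work goes in short steps, Python scripts to look and compute and a tool call to move; the robot and the scene stay as the last step left them, time stands still between calls to the robot, and variables do not carry over. Pictures are saved under pics/ and viewed, about 8 in all and at most 12, crops included, and the job is handed in when it is done.

Besides the shell and the picture viewer there is one more tool, called after "Emit:" by a JSON object that holds its "name" and its "arguments", one argument or row to a line. apply_moves: Moves the arm, as the interface text tells. Its arguments: {"type":"object","properties":{"moves":{"type":"string"}},"required":["moves"]}

```bash
mkdir -p pics; cat > h.py <<'E'
import numpy as np, cv2
from scipy.spatial.transform import Rotation as R
from rig import bot, cams
def ray(c,u,v,fish=False):
    x=(u-c["cx"])/c["fx"]; y=(v-c["cy"])/c["fy"]
    if fish:
        r=np.hypot(x,y); s=np.sinc(r/np.pi); d=np.array([x*s,y*s,np.cos(r)])
    else: d=np.array([x,y,1.])
    M=np.array(c["rotation"]); 
    if M.shape!=(3,3): M=R.from_quat(np.r_[M[1:],M[0]]).as_matrix()
    d=M@d; return np.array(c["position"]),d/np.linalg.norm(d)
def onplane(c,u,v,z,fish=False):
    p,d=ray(c,u,v,fish); return p+d*(z-p[2])/d[2]
def snap(name,fn=None):
    c=cams.camera(name)
    if fn: cv2.imwrite("pics/"+fn,c["pixels"])
    return c
def proj(c,P):
    M=np.array(c["rotation"])
    if M.shape!=(3,3): M=R.from_quat(np.r_[M[1:],M[0]]).as_matrix()
    q=M.T@(np.array(P)-c["position"]); return c["fx"]*q[0]/q[2]+c["cx"],c["fy"]*q[1]/q[2]+c["cy"]
def blobs(c,lo,hi,amin=60):
    m=cv2.inRange(cv2.cvtColor(c["pixels"],cv2.COLOR_BGR2HSV),np.array(lo),np.array(hi))
    cs,_=cv2.findContours(m,cv2.RETR_EXTERNAL,cv2.CHAIN_APPROX_NONE)
    return [k for k in sorted(cs,key=cv2.contourArea)[::-1] if cv2.contourArea(k)>amin]
E
python3 - <<'E'
from h import *
import pickle
for n in("top","side"):
    c=snap(n,n+"0.png"); pickle.dump(c,open(n+"0.pkl","wb")); print(n,c["fx"],c["cx"],c["cy"],c["position"],c["rotation"])
print(bot.get_obs())
E
```

```text
top 563.332225336335 320.3570762362011 244.41193159676467 [ 179.6564001   -64.17243483 1814.63456268] [-0.07671185  0.70744989 -0.69808042  0.07945857]
side 552.3202105607913 319.37436600449877 245.9299900527656 [-157.77584505  856.434163   1376.01195423] [ 0.11740176 -0.28863642  0.88695781 -0.34089834]
{'t': 0.1, 'joint_pos': array([-1.22053575e+00,  3.07486493e-01,  1.50751511e+00,  1.91137586e-05,
        1.32842537e+00, -7.35063811e-02]), 'qvel': array([-9.15430763e-06, -9.30002232e-04, -1.89455237e-03,  8.36302942e-04,
       -3.60794935e-04, -3.89494381e-04]), 'joint_torque': array([ 1.47607211e-04, -4.58528924e+01, -2.52608532e+01, -3.07591358e-05,
        5.62620669e-03, -1.32463853e-05]), 'tool_pos': array([ 236.21929478, -523.60267116,  252.49026086]), 'ee_rot': array([-9.09671009e-04,  9.77636624e-01,  2.10299288e-01, -1.17322320e-04]), 'ft_force': array([-0.47642743, -0.27220993,  1.07728546]), 'moment': array([-0.01075875, -0.01103574,  0.02321078]), 'gripper_width': 0.9992348361844167}
```

View pics/top0.png

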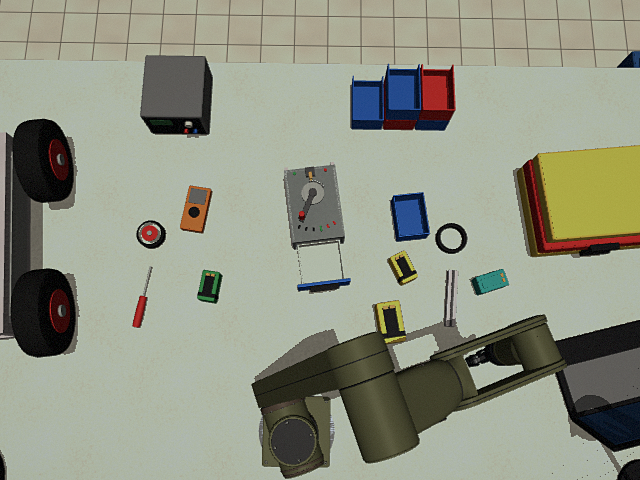

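View pics/side0.png

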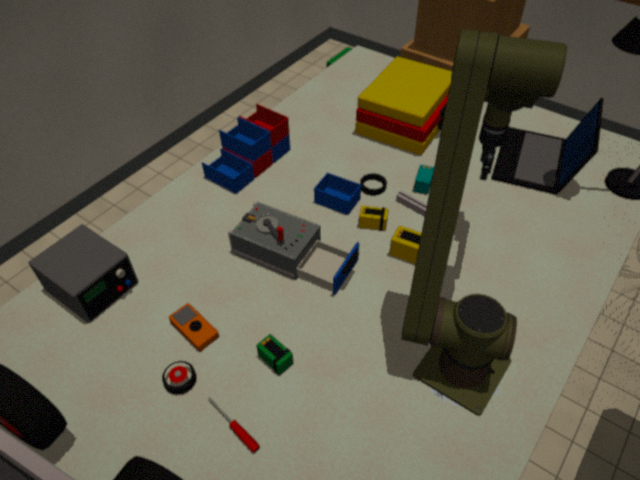

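The top view shows two yellow packs: a small one at about (402,267) and a larger one at (390,320). The drawer front is at (323,284), the red grip at (302,215), and the green mark is on the roof. I'll measure these next.

```bash
python3 - <<'E'
from h import *
import pickle
c=pickle.load(open("top0.pkl","rb"))
def show(n,lo,hi,z,box,amin):
    for k in blobs(c,lo,hi,amin):
        (u,v),_,_=cv2.minAreaRect(k)
        if not(box[0]<u<box[2] and box[1]<v<box[3]): continue
        P=np.array([onplane(c,*p,z)[:2] for p in k[:,0,:].astype(float)],np.float32)
        (x,y),(w,h),a=cv2.minAreaRect(P); print(n,(round(u),round(v)),"xy",round(x,1),round(y,1),"wh",round(w),round(h),"ang",round(a,1),"area",cv2.contourArea(k))
show("yellow",(22,120,90),(35,255,255),60,(350,230,450,360),60)
show("bluepanel",(105,120,60),(125,255,255),90,(280,260,370,300),60)
show("roof",(0,0,60),(180,60,140),100,(270,150,360,260),800)
show("red",(0,150,80),(6,255,255),168,(280,150,350,250),3)
show("grn",(45,120,50),(80,255,255),100,(280,150,350,250),2)
im=c["pixels"][145:305,270:440]; cv2.imwrite("pics/crop1.png",cv2.resize(im,None,fx=4,fy=3.75,interpolation=cv2.INTER_CUBIC))
E
```

```text
yellow (390, 317) xy 348.0 -287.5 wh 95 72 ang 9.3 area 283.0
yellow (402, 263) xy 516.6 -327.9 wh 70 53 ang 25.6 area 130.5
bluepanel (324, 282) xy 447.4 -80.9 wh 9 162 ang 8.0 area 101.5
roof (315, 223) xy 640.0 -51.3 wh 380 170 ang 8.1 area 3867.5
red (302, 214) xy 645.5 -9.8 wh 16 15 ang 1.2 area 19.5
grn (294, 173) xy 798.5 20.0 wh 5 7 ang 47.6 area 2.5
grn (320, 228) xy 618.3 -68.2 wh 13 3 ang 0.7 area 2.5
```

View pics/crop1.png

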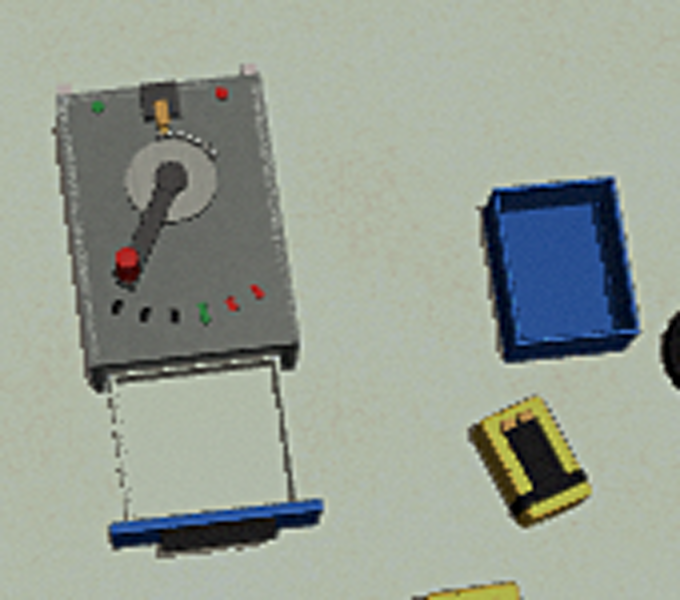

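```bash
cat >> h.py <<'E'
def go(x,y,z,yaw):
    o=bot.get_obs(); q=o["ee_rot"]; A=R.from_quat(np.r_[q[1:],q[0]])
    a=np.radians(yaw); T=R.from_matrix(np.array([[np.cos(a),np.sin(a),0],[np.sin(a),-np.cos(a),0],[0,0,-1]]))
    print("t",round(o["t"],2),"p",o["tool_pos"].round(1),"F",o["ft_force"].round(1),"w",round(o["gripper_width"],3),
      "| turn deg",np.degrees((A.inv()*T).as_rotvec()).round(2),"shift cm",(A.inv().apply(np.array([x,y,z])-o["tool_pos"])/10).round(2))
E
python3 - <<'E'
from h import *
import pickle
c=pickle.load(open("top0.pkl","rb"))
hsv=cv2.cvtColor(c["pixels"],cv2.COLOR_BGR2HSV)
m=cv2.inRange(hsv,np.array((20,100,140)),np.array((36,255,255)))
b=np.zeros_like(m); b[245:290,382:422]=m[245:290,382:422]
P=np.argwhere(b)[:,::-1].astype(float)
W=np.array([onplane(c,*p,60)[:2] for p in P],np.float32)
print("batt top",cv2.minAreaRect(W))
piv=onplane(c,270+172/4,145+178/3.75,115); mk=onplane(c,270+204/4,145+313/3.75,100)
d=mk-piv; print("pivot",piv,"mark",mk,np.hypot(d[0],d[1]),"yaw est",np.degrees(np.arctan2(d[1],d[0])-3.242)%360)
g=onplane(c,302,214,168); d=g-piv; print("grip",g,np.hypot(d[0],d[1]),np.degrees(np.arctan2(d[1],d[0])-2.642)%360)
go(490,-340,260,27)
E
```

```text
batt top ((507.2127380371094, -333.183837890625), (93.53670501708984, 51.85789108276367), 25.605998992919922)
pivot [729.90117663 -42.97634474 115.        ] mark [616.82071549 -69.75056644 100.        ] 116.2069259504702 yaw est 7.56777933056992
grip [643.92105587 -11.35283515 168.        ] 91.61128491645813 8.43101598525689
t 0.1 p [ 236.2 -523.6  252.5] F [-0.5 -0.3  1.1] w 0.999 | turn deg [-0.1  -0.01 -2.72] shift cm [30.68 -6.3  -0.73]
```

Emit:
{"name": "apply_moves", "arguments": {
  "moves": "0 0 -0.5 5 -1 0 100;0 0 -1 10 -2 0 100;0 0 -1.3 15.5 -3.2 0 100;0 0 -1.3 21 -4.4 0 100;0 0 -1.3 26.5 -5.5 0 100;0 0 -1.3 32 -6.5 2 100;0 0 -1.3 32.5 -6.5 5 100;0 0 -1.3 32.5 -6.5 5 100"
}}

```text
t: 1.1
tool_pos: [504.6, -328.5, 199.7]
ee_rot: [-0.004, 0.975, 0.222, -0.002]
ft_force: [-0.0, -0.1, 0.5]
gripper_width: 1.003
```

```bash
python3 - <<'E'
from h import *
c=snap("wrist","w1.png"); print(c["fx"],c["cx"],c["cy"],c["position"],c["rotation"])
hsv=cv2.cvtColor(c["pixels"],cv2.COLOR_BGR2HSV)
m=cv2.inRange(hsv,np.array((20,100,100)),np.array((36,255,255)))
for k in blobs(c,(20,100,100),(36,255,255),200):
    W=np.array([onplane(c,*p,60,True)[:2] for p in k[:,0,:].astype(float)],np.float32)
    print(cv2.boundingRect(k),cv2.minAreaRect(W))
go(507,-333,37,25.6)
E
```

```text
371.64829954431775 319.0604741545104 243.298113632629 [ 570.03492181 -298.11838216  320.33233021] [ 0.11917454  0.83854328 -0.52560506 -0.07988688]
(288, 166, 76, 102) ((518.6842041015625, -325.446533203125), (74.82823181152344, 53.794647216796875), 25.90599250793457)
(212, 342, 31, 75) ((346.0740051269531, -307.064208984375), (83.77974700927734, 25.663782119750977), 9.130756378173828)
(290, 282, 71, 12) ((469.9981994628906, -349.0078125), (9.23595142364502, 53.3906364440918), 25.894641876220703)
t 1.15 p [ 504.9 -329.8  201.3] F [ 1.   0.5 -0.3] w 0.996 | turn deg [-0.3   0.11  0.02] shift cm [ 0.08  0.47 16.43]
```

View pics/w1.png

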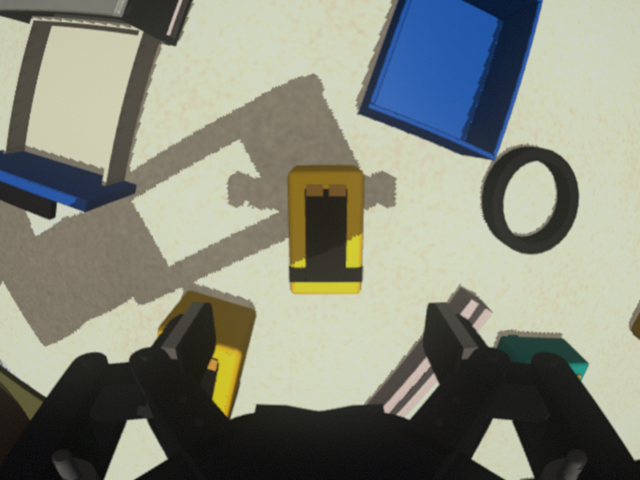

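The wrist view shows the small yellow pack at columns 288–364, rows 166–294, upright and aligned with the jaws. That puts its centre at about (509,-330) with yaw 25.9°, and its measured length is 96 mm. The top view gave (507,-333), so the two agree. Descending.

Emit:
{"name": "apply_moves", "arguments": {
  "moves": "-0.3 0.1 -0.2 0.3 0.35 3 100;-0.3 0.1 -0.2 0.3 0.35 7 100;-0.3 0.1 -0.2 0.3 0.35 11 100;-0.3 0.1 -0.2 0.3 0.35 14 100;-0.3 0.1 -0.2 0.3 0.35 15.8 100;-0.3 0.1 -0.2 0.3 0.35 15.8 100;-0.3 0.1 -0.2 0.3 0.35 15.8 0;-0.3 0.1 -0.2 0.3 0.35 15.8 0"
}}

```text
t: 2.15
tool_pos: [509.0, -331.5, 45.3]
ee_rot: [0.001, 0.975, 0.223, 0.001]
ft_force: [2.4, -1.7, -4.0]
gripper_width: 0.639
```

Emit:
{"name": "apply_moves", "arguments": {
  "moves": "0 0 0 0 0 0 0;0 0 0 0 0 0 0;0 0 0 0 0 0 0;0 0 0 0 0 -1 0;0 0 0 0 0 -4 0;0 0 0 0 0 -8 0;0 0 0 0 0 -12 0;0 0 0 0 0 -12 0"
}}

```text
t: 3.15
tool_pos: [511.1, -333.0, 169.3]
ee_rot: [0.004, 0.975, 0.223, 0.004]
ft_force: [0.4, -0.5, -6.1]
gripper_width: 0.634
```

```bash
python3 - <<'E'
from h import *
a=np.radians(8); ex=np.array([np.cos(a),np.sin(a)])
# panel top centre from top view (mid of 166x? panel, z 90) -> drawer_in
pan=np.array([447.4,-80.9]); print("panel-> pivot along/lat", (np.array([729.9,-43])-pan)@ex,(np.array([729.9,-43])-pan)@[-ex[1],ex[0]])
c=snap("top"); 
P=[]
for k in blobs(c,(105,120,60),(125,255,255),40):
    x,y,w,h=cv2.boundingRect(k)
    if 280<x<370 and 260<y<300: P+= [onplane(c,*p,90)[:2] for p in k[:,0,:].astype(float)]
print(cv2.minAreaRect(np.array(P,np.float32)))
c=snap("wrist","w2.png"); print(c["position"])
go(525,-70,160,8)
E
```

```text
panel-> pivot along/lat 285.0253899458801 -1.7852412159129667
((453.48187255859375, -124.54264068603516), (8.907748222351074, 74.09996795654297), 7.972868919372559)
[ 573.64174413 -300.35610742  287.90515802]
t 3.25 p [ 508.3 -331.   165. ] F [-0.8  0.6 -6.5] w 0.634 | turn deg [ 0.06 -0.06 17.79] shift cm [ 12.86 -22.77   0.48]
```

View pics/w2.png

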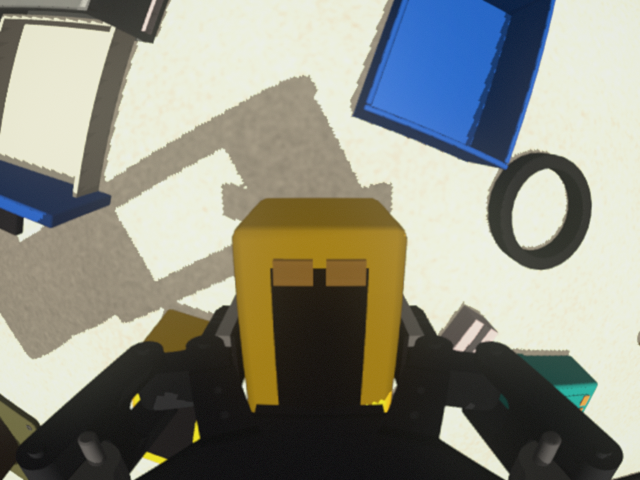

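The pack is held (opening 0.634, about 54 mm) and lifted clear. Now I'll carry it over the drawer.

Emit:
{"name": "apply_moves", "arguments": {
  "moves": "0 0 3 2 -3.5 0 0;0 0 6 4 -7.5 0 0;0 0 9 6.2 -11.5 0 0;0 0 12 8.2 -15.5 0 0;0 0 15 10.2 -19 0 0;0 0 17.8 12 -22 0 0;0 0 17.8 12.3 -22.9 0 0;0 0 17.8 12.3 -22.9 0 0"
}}

```text
t: 4.25
tool_pos: [518.1, -70.7, 163.3]
ee_rot: [0.0, 0.998, 0.071, -0.001]
ft_force: [0.6, 0.7, -5.4]
gripper_width: 0.637
```

```bash
python3 - <<'E'
from h import *
import pickle
c=snap("wrist","w3.png"); pickle.dump(c,open("w3.pkl","wb")); print(c["position"])
for k in blobs(c,(105,120,40),(125,255,255),100):
    W=np.array([onplane(c,*p,90,True)[:2] for p in k[:,0,:].astype(float)],np.float32)
    print(cv2.boundingRect(k),cv2.minAreaRect(W))
go(519,-71,80,8)
E
```

```text
[589.39477824 -60.49464208 284.03259942]
(596, 30, 44, 156) ((657.9843139648438, -251.688232421875), (111.88784790039062, 47.618709564208984), 9.166709899902344)
t 4.3 p [518.6 -71.5 163.7] F [-0.2 -0.2 -5.2] w 0.636 | turn deg [0.05 0.06 0.05] shift cm [ 0.06 -0.05  8.37]
```

View pics/w3.png

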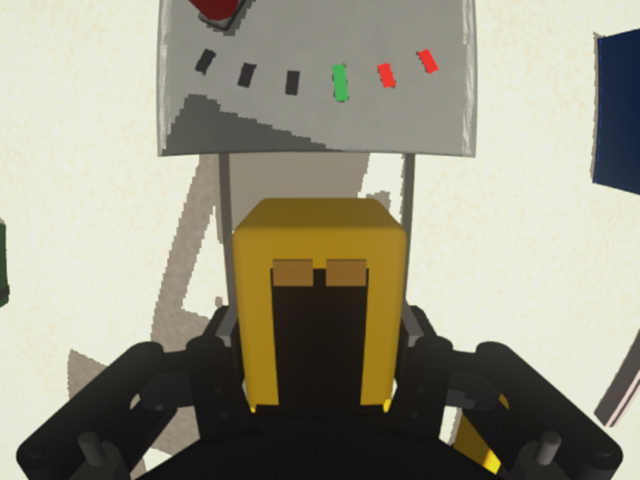

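The pack sits over the tray, which has its walls at columns about 227 and 408. The roof marks are visible too (green at (341,82)), so I'll fit the pivot and yaw from them and the tray's centreline from its walls.

```bash
python3 - <<'E'
from h import *
import pickle
c=pickle.load(open("w3.pkl","rb"))
px=[(205,61),(247,75),(293,82),(341,82),(387,75),(428,61)]
P=np.array([onplane(c,u,v,100,True)[:2] for u,v in px]); th=2.642+.2*np.arange(6)
Q=116*np.c_[np.cos(th),np.sin(th)]
q0,p0=Q.mean(0),P.mean(0); H=(Q-q0).T@(P-p0); a=np.arctan2(H[0,1]-H[1,0],H[0,0]+H[1,1])
M=np.array([[np.cos(a),-np.sin(a)],[np.sin(a),np.cos(a)]]); piv=p0-M@q0
print("yaw",np.degrees(a),"pivot",piv,"res",(P-(Q@M.T+piv)).round(1).tolist())
def loc(u,v,z): return (M.T@(onplane(c,u,v,z,True)[:2]-piv)).round(1)
print("walls z42",[loc(u,190,42) for u in(219,230,403,414)])
print("roof edges z100",[loc(u,v,100) for u,v in((158,156),(475,157),(318,152))])
print("drawer_in(519.2,-70.8) in bay frame",M.T@(np.array([519.2,-70.8])-piv))
c=pickle.load(open("top0.pkl","rb"))
print("top panel top back/front edge z90", [ (M.T@(onplane(c,270+u/4,145+v/3.75,z)[:2]-piv)).round(1) for u,v,z in((112,526,90),(320,503,90),(112,547,6),(157,553,82),(276,543,82))])
E
```

```text
yaw 8.06010489617243 pivot [730.44310475 -39.15961772] res [[-0.1, 0.4], [-0.0, -0.0], [0.1, -0.0], [0.2, -0.2], [-0.0, -0.2], [-0.1, 0.1]]
walls z42 [array([-176.9,   65.9]), array([-177.1,   58.2]), array([-176.9,  -57.3]), array([-176.7,  -64.9])]
roof edges z100 [array([-149.5,   83. ]), array([-149.9,  -82.5]), array([-150.3,   -0.7])]
drawer_in(519.2,-70.8) in bay frame [-213.59270184   -1.70903849]
top panel top back/front edge z90 [array([-284.7,   78.8]), array([-286.1,  -83.1]), array([-289.9,   82.3]), array([-310.2,   47.1]), array([-313.6,  -45.3])]
```

Emit:
{"name": "apply_moves", "arguments": {
  "moves": "0 0 0 -0.2 -0.2 2 0;0 0 0 -0.2 -0.2 4 0;0 0 0 -0.2 -0.2 6 0;0 0 0 -0.2 -0.2 7.8 0;0 0 0 -0.2 -0.2 9.2 0;0 0 0 -0.2 -0.2 10.1 0;0 0 0 -0.2 -0.2 10.3 0;0 0 0 -0.2 -0.2 10.3 0"
}}

```text
t: 5.3
tool_pos: [516.6, -70.1, 60.9]
ee_rot: [0.001, 0.998, 0.07, -0.0]
ft_force: [0.7, 0.3, -5.8]
gripper_width: 0.633
```

```bash
python3 - <<'E'
from h import *
go(516.1,-69.5,56,8.06)
E
```

```text
t 5.3 p [516.6 -70.1  60.9] F [ 0.7  0.3 -5.8] w 0.633 | turn deg [ 0.06  0.03 -0.02] shift cm [-0.04 -0.07  0.49]
```

Not touching yet, so I'll lower it slowly to contact.

Emit:
{"name": "apply_moves", "arguments": {
  "moves": "0 0 0 0 0 0.1 0;0 0 0 0 0 0.2 0;0 0 0 0 0 0.3 0;0 0 0 0 0 0.4 0;0 0 0 0 0 0.45 0;0 0 0 0 0 0.5 0;0 0 0 0 0 0.5 0;0 0 0 0 0 0.5 0"
}}

```text
t: 6.3
tool_pos: [517.2, -70.0, 57.2]
ee_rot: [0.001, 0.998, 0.07, 0.001]
ft_force: [-1.5, 1.5, 6.1]
gripper_width: 0.64
```

The force went from -5.8 to +6 N, so the pack is seated on the drawer floor. Releasing and rising.

Emit:
{"name": "apply_moves", "arguments": {
  "moves": "0 0 0 0 0 0 80;0 0 0 0 0 0 80;0 0 0 0 0 0 80;0 0 0 0 0 0 80;0 0 0 0 0 -3 80;0 0 0 0 0 -7 80;0 0 0 0 0 -11 80;0 0 0 0 0 -11 80"
}}

```text
t: 7.3
tool_pos: [519.5, -70.4, 170.3]
ee_rot: [0.002, 0.998, 0.07, 0.004]
ft_force: [-0.7, 0.8, -0.3]
gripper_width: 0.806
```

```bash
python3 - <<'E'
from h import *
c=snap("wrist","w4.png")
a=np.radians(8.06);M=np.array([[np.cos(a),-np.sin(a)],[np.sin(a),np.cos(a)]]);piv=np.array([730.4,-39.2])
for d in(-345,-318): print(d,piv+M@[d,0])
go(*(piv+M@[-350,0]),168,8.06)
E
```

```text
-345 [388.8079845  -87.57246061]
-318 [415.54127267 -83.78678978]
t 7.35 p [518.1 -70.1 168.5] F [-0.6  1.   0.3] w 0.797 | turn deg [ 0.15 -0.27 -0.02] shift cm [-1.355e+01 -8.000e-02 -1.000e-02]
```

View pics/w4.png

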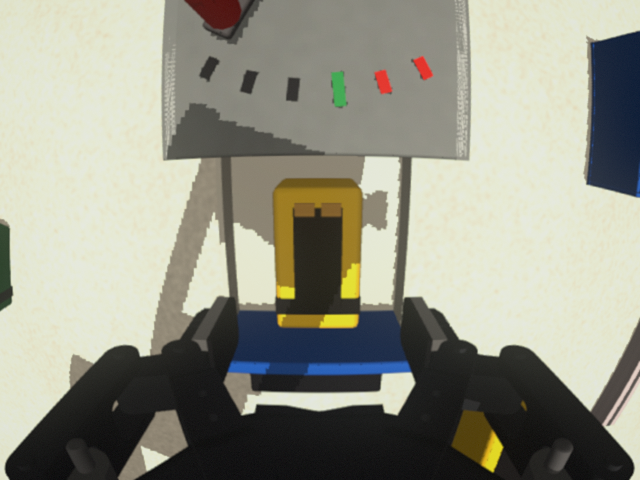

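The view shows the pack lying flat in the tray (columns 275–362, rows 180–328). The black lip is at about (316,382). I'll move in front of the lip with the jaws shut, then descend.

Emit:
{"name": "apply_moves", "arguments": {
  "moves": "0 0 0 -3 0 0 0;0 0 0 -7 0 0 0;0 0 0 -11 0 0 0;0 0 0 -12.3 0 0 0;0 0 0 -12.3 0 2.5 0;0 0 0 -12.3 0 5.5 0;0 0 0 -12.3 0 7.6 0;0 0 0 -12.3 0 7.6 0"
}}

```text
t: 8.35
tool_pos: [396.0, -87.1, 90.3]
ee_rot: [0.0, 0.998, 0.07, 0.001]
ft_force: [0.1, -0.3, 0.0]
gripper_width: -0.002
```

```bash
cat >> h.py <<'E'
_a=np.radians(8.06);M8=np.array([[np.cos(_a),-np.sin(_a)],[np.sin(_a),np.cos(_a)]]);piv=np.array([730.4,-39.2])
def gob(bx,by,z,yaw=0):
    print("bay now",(M8.T@(bot.get_obs()["tool_pos"][:2]-piv)).round(1)); go(*(piv+M8@[bx,by]),z,8.06+yaw)
E
python3 - <<'E'
from h import *
gob(-323,0,92)
E
```

```text
bay now [-337.8   -0.5]
t 8.35 p [396.  -87.1  90.3] F [ 0.1 -0.3  0. ] w -0.002 | turn deg [ 0.04 -0.06 -0.03] shift cm [ 1.48 -0.05 -0.17]
```

Emit:
{"name": "apply_moves", "arguments": {
  "moves": "0 0 0 1 0 0 0;0 0 0 2 0 0 0;0 0 0 3.2 0 0 0;0 0 0 4.8 0 0 0;0 0 0 6.6 0 0 0;0 0 0 8.4 0 0 0;0 0 0 10 0 0 0;0 0 0 11 0 0 0"
}}

```text
t: 9.35
tool_pos: [506.4, -71.5, 90.3]
ee_rot: [0.0, 0.998, 0.07, 0.001]
ft_force: [-1.7, -1.0, 0.9]
gripper_width: 0.0
```

Emit:
{"name": "apply_moves", "arguments": {
  "moves": "0 0 0 0.8 0 0 0;0 0 0 1.4 0 0 0;0 0 0 1.9 0 0 0;0 0 0 2.4 0 0 0;0 0 0 2.8 0 0 0;0 0 0 3.1 0 0 0;0 0 0 3.4 0 0 0;0 0 0 3.4 0 0 0"
}}

```text
t: 10.35
tool_pos: [540.6, -66.6, 90.4]
ee_rot: [0.0, 0.998, 0.07, 0.001]
ft_force: [-1.0, -0.6, -0.9]
gripper_width: -0.002
```

```bash
python3 - <<'E'
from h import *
gob(-188,0,92)
E
```

```text
bay now [-191.7   -0.5]
t 10.35 p [540.6 -66.6  90.4] F [-1.  -0.6 -0.9] w -0.002 | turn deg [ 0.03 -0.14 -0.01] shift cm [ 0.37 -0.05 -0.15]
```

Contact force is about 2 N, as expected for the drawer's friction. I'll creep on until the stop.

Emit:
{"name": "apply_moves", "arguments": {
  "moves": "0 0 0 0.15 0 0 0;0 0 0 0.3 0 0 0;0 0 0 0.45 0 0 0;0 0 0 0.6 0 0 0;0 0 0 0.7 0 0 0;0 0 0 0.8 0 0 0;0 0 0 0.8 0 0 0;0 0 0 0.8 0 0 0"
}}

```text
t: 11.35
tool_pos: [542.2, -66.3, 90.4]
ee_rot: [0.0, 0.997, 0.071, -0.005]
ft_force: [-15.5, -5.8, 12.0]
gripper_width: 0.001
```

It stopped at bay x = -190 with about 17 N. That matches a lip at -179 with the panel flush against the case, so the drawer is home. Next I back off, rise and set up outward of the lever grip.

Emit:
{"name": "apply_moves", "arguments": {
  "moves": "0 0 0 -0.8 0 0 0;0 0 0 -1.5 0 -1 0;0 0 0 -1.5 0 -5 0;0 0 0 -1.5 0 -9 0;0 0 6 -1.5 0 -12.5 30;0 0 14 1 -2 -12.5 60;0 0 22 4 -4.5 -12.5 60;0 0 28.6 5.8 -7.2 -12.5 60"
}}

```text
t: 12.35
tool_pos: [593.0, 14.3, 216.3]
ee_rot: [0.001, 0.984, -0.18, -0.002]
ft_force: [0.0, -0.8, -0.1]
gripper_width: 0.598
```

```bash
python3 - <<'E'
from h import *
c=snap("wrist","w5.png")
for k in blobs(c,(0,120,50),(8,255,255),60)+blobs(c,(172,120,50),(180,255,255),60):
    W=np.array([onplane(c,*p,168,True)[:2] for p in k[:,0,:].astype(float)],np.float32)
    print(cv2.boundingRect(k),(M8.T@(np.array(cv2.minAreaRect(W)[0])-piv)).round(1),cv2.minAreaRect(W)[1])
print(c["position"],bot.get_obs()["joint_pos"].round(2))
gob(-79,43.1,215,-28.6)
E
```

```text
(303, 146, 39, 41) [-78.3  43.5] (17.417251586914062, 17.101789474487305)
(440, 140, 17, 18) [-97.8 -13.4] (8.951857566833496, 4.458743095397949)
(460, 115, 18, 17) [-91.4 -28.8] (8.70801830291748, 4.5470123291015625)
[660.72024913 -10.67696605 336.85382694] [-0.04  0.36  1.52  0.    1.26  1.89]
bay now [-126.6   75.8]
t 12.4 p [594.4  18.1 216.1] F [1.9 2.8 0.7] w 0.599 | turn deg [-0.06  0.22 -0.31] shift cm [5.75 0.56 0.09]
```

View pics/w5.png

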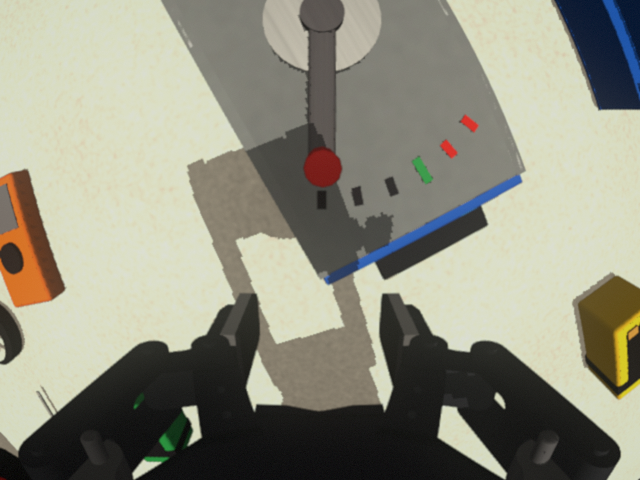

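The grip top is at (322,167), which gives (-78,43.5) in the bay frame; the given geometry predicts (-79,43). The blue panel sits flush against the case. Moving over the grip, descending and closing.

Emit:
{"name": "apply_moves", "arguments": {
  "moves": "0 0.2 -0.3 2.5 0.3 0 60;0 0.2 -0.3 5 0.5 0 60;0 0.2 -0.3 5.8 0.55 0 60;0 0.2 -0.3 5.8 0.55 2 60;0 0.2 -0.3 5.8 0.55 4.5 60;0 0.2 -0.3 5.8 0.55 6.8 60;0 0.2 -0.3 5.8 0.55 6.8 60;0 0.2 -0.3 5.8 0.55 6.8 0"
}}

```text
t: 13.4
tool_pos: [646.9, -7.4, 148.9]
ee_rot: [-0.001, 0.984, -0.178, 0.001]
ft_force: [-0.3, -0.2, -0.4]
gripper_width: 0.403
```

Emit:
{"name": "apply_moves", "arguments": {
  "moves": "0 0 0 0 0 0 0;0 0 0 0 0 0 0;0 0 0 0 0 0 0;0 0 0 0 0 0 0;0 0 0 0 0 0 0;0 0 0 0 0 0 0;0 0 0 0 0 0 0;0 0 0 0 0 0 0"
}}

```text
t: 14.4
tool_pos: [647.3, -7.8, 150.2]
ee_rot: [-0.001, 0.984, -0.178, 0.002]
ft_force: [-1.5, -1.7, 6.6]
gripper_width: 0.196
```

```bash
cat >> h.py <<'E'
def lev(*ang):
    o=bot.get_obs(); p=M8.T@(o["tool_pos"][:2]-piv); print("r",np.hypot(*p).round(1),"press est",round(np.arctan2(p[1],p[0])%(2*np.pi)-2.642,3))
    f=M8.T@o["ft_force"][:2]; t=np.arctan2(p[1],p[0]); print("F tangential",round(-f[0]*np.sin(t)+f[1]*np.cos(t),1),"radial",round(f[0]*np.cos(t)+f[1]*np.sin(t),1))
    for q in ang:
        t=2.642+q; print(q,end=" "); gob(90*np.cos(t),90*np.sin(t),148,np.degrees(t)-180)
E
python3 - <<'E'
from h import *
lev(0,.1,.2,.3)
E
```

```text
r 88.8 press est -0.002
F tangential 2.1 radial 0.8
0 bay now [-77.8  42.7]
t 14.4 p [647.3  -7.8 150.2] F [-1.5 -1.7  6.6] w 0.196 | turn deg [-0.09 -0.16  0.02] shift cm [-0.12  0.02  0.22]
0.1 bay now [-77.8  42.7]
t 14.4 p [647.3  -7.8 150.2] F [-1.5 -1.7  6.6] w 0.196 | turn deg [-0.08 -0.16 -5.71] shift cm [-0.08  0.92  0.22]
0.2 bay now [-77.8  42.7]
t 14.4 p [647.3  -7.8 150.2] F [-1.5 -1.7  6.6] w 0.196 | turn deg [ -0.08  -0.17 -11.44] shift cm [0.06 1.81 0.22]
0.3 bay now [-77.8  42.7]
t 14.4 p [647.3  -7.8 150.2] F [-1.5 -1.7  6.6] w 0.196 | turn deg [ -0.07  -0.17 -17.16] shift cm [0.28 2.68 0.22]
```

Emit:
{"name": "apply_moves", "arguments": {
  "moves": "0 0 -1.4 -0.1 0.25 0 0;0 0 -2.9 -0.1 0.45 0 0;0 0 -4.3 -0.1 0.7 0 0;0 0 -5.7 -0.1 0.9 0 0;0 0 -7.2 -0.05 1.15 0 0;0 0 -8.6 0 1.35 0 0;0 0 -10 0 1.6 0 0;0 0 -11.4 0.05 1.8 0 0"
}}

```text
t: 15.4
tool_pos: [642.7, -24.9, 150.4]
ee_rot: [-0.001, 0.997, -0.079, 0.003]
ft_force: [6.3, 2.4, -0.7]
gripper_width: 0.192
```

```bash
python3 - <<'E'
from h import *
lev(.2,.3,.4)
E
```

```text
r 88.9 press est 0.198
F tangential -3.4 radial -5.9
0.2 bay now [-84.9  26.4]
t 15.4 p [642.7 -24.9 150.4] F [ 6.3  2.4 -0.7] w 0.192 | turn deg [-0.09 -0.31  0.06] shift cm [-0.11  0.02  0.24]
0.3 bay now [-84.9  26.4]
t 15.4 p [642.7 -24.9 150.4] F [ 6.3  2.4 -0.7] w 0.192 | turn deg [-0.07 -0.32 -5.67] shift cm [-0.07  0.92  0.23]
0.4 bay now [-84.9  26.4]
t 15.4 p [642.7 -24.9 150.4] F [ 6.3  2.4 -0.7] w 0.192 | turn deg [ -0.06  -0.32 -11.4 ] shift cm [0.06 1.81 0.23]
```

Emit:
{"name": "apply_moves", "arguments": {
  "moves": "0 0 -1.4 0 0.25 0 0;0 0 -2.9 0 0.45 0 0;0 0 -4.3 0 0.7 0 0;0 0 -5.7 0.05 0.9 0 0;0 0 -7.2 0.1 1.15 0 0;0 0 -8.6 0.1 1.35 0 0;0 0 -10 0.15 1.6 0 0;0 0 -11.4 0.2 1.8 0 0"
}}

```text
t: 16.4
tool_pos: [641.5, -42.9, 150.3]
ee_rot: [-0.001, 1.0, 0.021, 0.003]
ft_force: [2.4, 5.3, 1.4]
gripper_width: 0.192
```

```bash
python3 - <<'E'
from h import *
lev(.4,.5,.6)
E
```

```text
r 89.0 press est 0.4
F tangential -5.2 radial -2.6
0.4 bay now [-88.5   8.8]
t 16.4 p [641.5 -42.9 150.3] F [2.4 5.3 1.4] w 0.192 | turn deg [-0.06 -0.29  0.09] shift cm [-0.11 -0.    0.23]
0.5 bay now [-88.5   8.8]
t 16.4 p [641.5 -42.9 150.3] F [2.4 5.3 1.4] w 0.192 | turn deg [-0.05 -0.29 -5.64] shift cm [-0.06  0.9   0.23]
0.6 bay now [-88.5   8.8]
t 16.4 p [641.5 -42.9 150.3] F [2.4 5.3 1.4] w 0.192 | turn deg [ -0.03  -0.3  -11.37] shift cm [0.07 1.79 0.23]
```

Tracking matches clicks 1 and 2. For the third, the rows are finer near the end, with a hold.

Emit:
{"name": "apply_moves", "arguments": {
  "moves": "0 0 -2 0 0.3 0 0;0 0 -4 0.05 0.6 0 0;0 0 -6 0.05 0.95 0 0;0 0 -8 0.1 1.25 0 0;0 0 -9.5 0.15 1.5 0 0;0 0 -10.7 0.2 1.7 0 0;0 0 -11.3 0.2 1.78 0 0;0 0 -11.3 0.2 1.78 0 0"
}}

```text
t: 17.4
tool_pos: [643.9, -60.1, 150.3]
ee_rot: [-0.001, 0.993, 0.12, 0.002]
ft_force: [1.7, 4.5, 1.1]
gripper_width: 0.195
```

```bash
python3 - <<'E'
from h import *
lev(.6)
c=snap("wrist","w6.png"); lev()
px=[]
for k in blobs(c,(45,100,40),(85,255,255),60):
    (u,v),_,_=cv2.minAreaRect(k); print("green",u,v,(M8.T@(onplane(c,u,v,100,True)[:2]-piv)).round(1),cv2.contourArea(k))
c=snap("top","t6.png"); cv2.imwrite("pics/t6c.png",cv2.resize(c["pixels"][150:310,270:440],None,fx=4,fy=3.75,interpolation=cv2.INTER_CUBIC))
E
```

```text
r 89.0 press est 0.596
F tangential -3.9 radial -2.7
0.6 bay now [-88.5  -8.6]
t 17.4 p [643.9 -60.1 150.3] F [1.7 4.5 1.1] w 0.195 | turn deg [-0.07 -0.27 -0.02] shift cm [-0.11  0.03  0.23]
r 89.0 press est 0.596
F tangential -4.2 radial -3.9
green 628.4999389648438 448.0 [-244.8 -331.3] 636.0
```

View pics/w6.png

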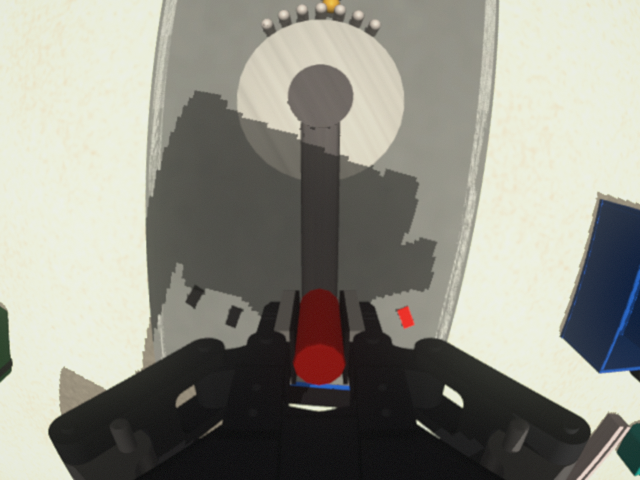

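The wrist view shows the grip clamped between the pads. The arm runs straight up the image at column 320 towards the hub at (320,95), so the lever is in line with the tool at yaw 13.8°, which is the third-click direction. Clicks 1 and 2 are passed, and a red mark lies ahead at (404,317). The encoders put it at 0.596 rad, against -0.002 at rest. Handing in.

```bash
python3 - <<'E'
from h import *
lev(); print(bot.job_done()); lev()
E
```

```text
r 89.0 press est 0.596
F tangential -3.0 radial -3.8
the job is handed in; nothing more can be done
None
the job is handed in; nothing more can be done
```

The job is handed in at about 17.5 s of robot time. The pack is in the closed drawer, and the arm is holding the lever on the third click.

- **Battery pack:** I took the smaller yellow pack and lowered it into the drawer until the force reading showed contact. Then I released it, and the wrist picture showed it lying flat.
- **Drawer:** I pushed it by the lip until it stopped at about 17 N, at the position where the front panel should meet the case. A later wrist picture showed the panel flush.
- **Lever:** I gripped the red post and swung it click by click to estimated angles of 0.198, 0.400 and 0.596 rad. Just before I handed in, it read 0.596 rad with a push of about 3–4 N. The last wrist picture showed the lever lined up with the third-click direction. The gripper hid the green mark itself in that picture, so that check rests on the tool angle and the other marks.
- **Other objects:** Nothing went near the green pack or the other bench items. I saved a last overhead picture but didn't check it.

No check failed. The two battery measurements differed by about 3 mm, and the drawer position estimates differed by about 4 mm. Both were within the clearance available.

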